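# Drive the stuck cross pins out of the coupling hubs

### The job

The cross pins of the hexagonal coupling hubs are stuck. Lay every hub that is there across the slot of the drive-out support, its cross hole centred over the slot, rolled so that its marked face (the one with the two engraved lines) is on top, and with the drift punch drive its pin down from that side until it comes to its stop below. Leave all hubs lying like this on the support with their pins driven out, put the punch back upright in its stand, fully down, and leave the beaker and the amber bottle on the bench where they stand.

Things in the scene. Friction and masses are not known exactly. Their poses are not given: they have to be found in the camera images.
- support: Drive-out support, fixed: two aluminium rails on a dark base plate, 148 mm (x) by 440 mm (y); rail tops 45 mm above the bench. Between the rails an open slot, 28 mm wide and 39 mm deep, runs the whole y length in the middle. Origin: centre of the underside; y axis along the slot, x across it, z up
- stand: Punch stand, fixed: dark wooden block 75 x 75 mm, 65 mm high, with one square vertical hole 18 mm wide right through its middle. Origin: centre of the underside
- punch_grip (a point): Steel drift punch, 113 mm long, 0.22 kg. From the tip: shank 9 mm thick, 55 mm long; flange 40 mm wide, 8 mm thick; cylindrical grip 24 mm thick, 50 mm long. Starts upright in the stand, shank in its hole, flange resting on its top. Point: on the axis, mid-grip, 88 mm from the tip, 33 mm above the flange underside; z axis points from tip to grip
- punch_tip (a point): The working tip of the drift punch's shank, on its axis; z axis as for punch_grip
- hub1_center (a point): Aluminium hub 1 (may be absent): lying hexagonal prism, 60 mm long, 50 mm across flats, 0.2 to 0.5 kg. A 16 mm square cross hole runs through mid-length from the marked face to the opposite face; the marked face has two dark engraved lines along the hub, one each side of the hole. Point: hub centre, 25 mm from every flat; x axis along the hub, z out through the marked face
- hub1_pin (a joint): Steel cross pin of hub 1, 11 mm thick, 44 mm long, stuck in the cross hole. 0 m at the start: near end 4 mm below the marked face, far end 2 mm inside the opposite face. Grows as it is pushed away from the marked face, to its stop at 0.030 (28 mm out of the opposite face). Resists with about 8 N, stays where left, cannot go below 0
- hub2_center (a point): Aluminium hub 2 (may be absent): lying hexagonal prism, 60 mm long, 50 mm across flats, 0.2 to 0.5 kg. A 16 mm square cross hole runs through mid-length from the marked face to the opposite face; the marked face has two dark engraved lines along the hub, one each side of the hole. Point: hub centre, 25 mm from every flat; x axis along the hub, z out through the marked face
- hub2_pin (a joint): Steel cross pin of hub 2, 11 mm thick, 44 mm long, stuck in the cross hole. 0 m at the start: near end 4 mm below the marked face, far end 2 mm inside the opposite face. Grows as it is pushed away from the marked face, to its stop at 0.030 (28 mm out of the opposite face). Resists with about 8 N, stays where left, cannot go below 0
- hub3_center (a point): Aluminium hub 3 (may be absent): lying hexagonal prism, 60 mm long, 50 mm across flats, 0.2 to 0.5 kg. A 16 mm square cross hole runs through mid-length from the marked face to the opposite face; the marked face has two dark engraved lines along the hub, one each side of the hole. Point: hub centre, 25 mm from every flat; x axis along the hub, z out through the marked face
- hub3_pin (a joint): Steel cross pin of hub 3, 11 mm thick, 44 mm long, stuck in the cross hole. 0 m at the start: near end 4 mm below the marked face, far end 2 mm inside the opposite face. Grows as it is pushed away from the marked face, to its stop at 0.030 (28 mm out of the opposite face). Resists with about 8 N, stays where left, cannot go below 0
- hub4_center (a point): Aluminium hub 4 (may be absent): lying hexagonal prism, 60 mm long, 50 mm across flats, 0.2 to 0.5 kg. A 16 mm square cross hole runs through mid-length from the marked face to the opposite face; the marked face has two dark engraved lines along the hub, one each side of the hole. Point: hub centre, 25 mm from every flat; x axis along the hub, z out through the marked face
- hub4_pin (a joint): Steel cross pin of hub 4, 11 mm thick, 44 mm long, stuck in the cross hole. 0 m at the start: near end 4 mm below the marked face, far end 2 mm inside the opposite face. Grows as it is pushed away from the marked face, to its stop at 0.030 (28 mm out of the opposite face). Resists with about 8 N, stays where left, cannot go below 0
- beaker: Bystander: glass beaker, 70 mm wide, 90 mm high. Origin: centre of the underside, z up
- reagent: Bystander: amber bottle, 60 mm wide, 130 mm high. Origin: centre of the underside, z up
- rack: Bystander, fixed: white tube rack, 160 x 70 mm, tubes up to 92 mm high. Origin: centre of the underside

How it is judged:
At the end, for the whole second after the job is handed in: Every hub present lies on the rails, marked face up within 7 degrees, centre within 12 mm of the slot's middle line and 205 mm of the support's centre along it, pin driven at least 24 mm; the punch is upright within 7 degrees in the stand, within 12 mm of its middle, flange at most 6 mm above it (value of joint each of hub1_pin, hub2_pin, hub3_pin, hub4_pin above 0.024 m and angle between each of hub1_center, hub2_center, hub3_center, hub4_center, punch_grip's own z axis and vertical below 0.12 rad and x of hub1_center in the frame of support between -0.012 and 0.012 m and y of hub1_center in the frame of support between -0.205 and 0.205 m and z of hub1_center in the frame of support between 0.064 and 0.077 m and x of hub2_center in the frame of support between -0.012 and 0.012 m and y of hub2_center in the frame of support between -0.205 and 0.205 m and z of hub2_center in the frame of support between 0.064 and 0.077 m and x of hub3_center in the frame of support between -0.012 and 0.012 m and y of hub3_center in the frame of support between -0.205 and 0.205 m and z of hub3_center in the frame of support between 0.064 and 0.077 m and x of hub4_center in the frame of support between -0.012 and 0.012 m and y of hub4_center in the frame of support between -0.205 and 0.205 m and z of hub4_center in the frame of support between 0.064 and 0.077 m and horizontal distance between punch_grip and stand below 0.012 m and z of punch_grip in the frame of stand below 0.104 m); the robot touches nothing.
It fails at once if the beaker is pushed more than 40 mm from its place or knocked over (distance of beaker from where it was at the start of the episode above 0.04 m or angle between beaker's own z axis and vertical above 0.5 rad).
It fails at once if the amber bottle is pushed more than 40 mm from its place or knocked over (distance of reagent from where it was at the start of the episode above 0.04 m or angle between reagent's own z axis and vertical above 0.5 rad).
Of hub1, hub2, hub3, hub4 only 3 to 4 are there at a start; the rules pass over those that are not, and their reading is None.
At some moment in a run one of hub1, hub2, hub3, hub4 may be knocked a few centimetres aside while the robot is not near it.
It also fails if it takes over 210 s, if anything falls off the work surface, if the arm or the gripper's body presses on something with over 40 N, if the wrist force passes 120 N, or if a joint passes its speed limit or range.

### The arm

A 6-joint arm with a two-finger parallel gripper is mounted at the origin on the work surface. World frame = base frame: x ahead of the robot, y to its left, z up, the work surface at z = 0. Lengths are in m, angles in rad, forces in N, time in s.
With the tool pointing down it reaches from about 0.2 to 0.875 m from the base axis. Payload 3.4 kg.
Tool frame: the origin (TCP) lies between the finger pads; the fingertips stand 25 mm ahead of it and the grasp point (between the pads) lies 6 mm ahead of it (r.nose_length is the z of the fingertips in the tool frame, in m); z points along the fingers, y is the line along which they close (so a half turn about z gives the same grasp; the last joint's range is limited). The gripper opens to 94 mm and grips with 3 to 60 N. Pads are 16 mm wide; open, the fingers measure 119 mm over their backs; the gripper's body (75 mm by 177 mm) begins 78 mm behind the grasp point.
Start: joints at [-1.304, 0.276, 1.505, -0, 1.361, -0.121], TCP at [0.217, -0.532, 0.201] pointing down, gripper open.
Joint ranges: [-2.89, 2.89], [-0.75, 2.08], [0.22, 2.7], [-1.18, 4.32], [0.11, 2.71], [-2.7, 2.7]. Speed limits (rad/s): [2.57, 2.57, 3.14, 3.14, 3.14, 3.14].

### API

Orientations are given as a unit quaternion [w, x, y, z].
In Python, from plant import r, gripper_to, inverse_kinematics, vision, models, telemetry gives the robot as it stands. Calls block until the motion is done:
- r.move_to(position, orientation): joint-space move of the TCP to a pose.
- r.move_l(position, rot=None, vel=0.15, guard=None): straight line of the TCP; rot=None keeps the orientation; vel is the mean speed in m/s. With guard (N) it stops when the force on the tool has changed by that much, and returns True; else False.
- r.movej(angles): joint-space move.
- gripper_to(opening, f_grip=None): finger opening in m; f_grip is the grip in N (None keeps the last); returns when the fingers have stopped.
- r.hold(seconds).
- inverse_kinematics(position, orientation): joint angles nearest the present ones, or None.
- vision.snapshot(name): name is "scene" or "top"; returns the picture (400x640x3 uint8, red, green, blue); there is no depth.
- vision.get_calibration(name): a dict with "fx", "fy", "cx", "cy" (pixels), "position" and "orientation" of the camera in the world. Camera axes: x right, y down, z forward; pixel columns grow to the right and rows downward; lengths in m; the calibration is good to about 2 mm. A picture is of the moment at which its call begins. get_calibration takes no time and is no camera call.
A pose or a line that the arm cannot do raises r.PlanningError and nothing moves.
- r.sign_off(): hands the job in; it is judged then, once.
Trained networks look in the newest picture that a camera, given by its name, has taken for a name from the list of things; names that differ only in an ending like _2 or _b are one class to them, and where a whole thing is asked for, a point or a joint stands for the part that bears it (a point fixed in the world has none). Each returns a list of dicts, best first, with "score" (0 to 1); they miss things now and then, are a little off and sometimes report something else, mostly with a low value. They report only what shows in the picture. A call takes as long as a camera call.
- models.boxes_of(thing, camera): "at" ([x, y, z] in m, in world coordinates, good to about 4 mm: the middle of the surface that is visible of it).
- models.regions_of(thing, camera): "pixels" (400x640 bool, what is visible of it).
- models.mark_of(thing, camera): "at" ([x, y, z] in m, in world coordinates, good to about 4 mm: a listed point, or the origin of a listed thing).
Readings, each from a call of its own:
- telemetry.current_t(): time.
- telemetry.current_joints(): joint angles.
- telemetry.current_dq(): joint speeds.
- telemetry.current_joint_efforts(): joint torques, N m.
- telemetry.current_ee_pos(): TCP position.
- telemetry.current_tool_rot(): TCP orientation.
- telemetry.current_wrist_force(): force on the tool from outside, world axes, zero at the start.
- telemetry.current_torque(): the same for the moment, N m.
- telemetry.current_opening(): finger opening in m.
- telemetry.current_finger_force(): force on a finger pad.
Only numpy, scipy, OpenCV 4.12 (cv2) and the standard library are available. Lean on these libraries where they do the work, as an engineer would, in place of code of your own. Each camera call takes 0.05 s, during which the arm holds its last target. There are 200 camera calls.

## Working session

There is one attempt and no reset: what is moved stays moved. The work goes in short steps, each a Python script; the robot and the scene stay as the last script left them, time stands still between calls to the robot, and variables do not carry over. Pictures are saved under pics/ and viewed, at most 14 in all, crops included, and the job is handed in when it is done.

```bash
ls; mkdir -p pics
python3 - <<'E'
from plant import r, vision, models, telemetry
import cv2, numpy as np
for n in ("scene","top"):
    im=vision.snapshot(n); cv2.imwrite(f"pics/{n}0.png",im[:,:,::-1]); c=vision.get_calibration(n)
    print(n,{k:np.round(v,3).tolist() for k,v in c.items()})
    for t in ("support","stand","punch_grip","punch_tip","hub1_center","beaker","reagent","rack"):
        print(t,[(np.round(d["at"],3).tolist(),round(d["score"],2)) for d in models.mark_of(t,n)])
    print("boxes",[(np.round(d["at"],3).tolist(),round(d["score"],2)) for d in models.boxes_of("hub1_center",n)])
print(telemetry.current_t(), telemetry.current_tool_rot())
E
```

```text
pics
scene {'fx': 384.786, 'fy': 384.786, 'cx': 313.994, 'cy': 197.953, 'position': [1.404, 0.107, 0.739], 'orientation': [-0.301, 0.599, 0.663, -0.333]}
support [([0.639, 0.02, 0.002], 0.74)]
stand [([0.587, -0.349, 0.001], 0.66)]
punch_grip []
punch_tip []
hub1_center [([0.374, 0.301, 0.029], 0.85), ([0.405, -0.151, 0.024], 0.47)]
beaker []
reagent [([0.435, -0.467, 0.001], 0.81), ([0.454, 0.476, 0.001], 0.5)]
rack [([0.617, 0.372, 0.002], 0.77)]
boxes [([0.398, 0.297, 0.041], 0.59)]
top {'fx': 472.226, 'fy': 472.226, 'cx': 321.824, 'cy': 200.735, 'position': [0.348, 0.01, 1.591], 'orientation': [0.037, -0.7, 0.712, -0.039]}
support [([0.644, 0.016, 0.0], 0.79)]
stand [([0.589, -0.352, 0.002], 0.92), ([0.402, -0.154, 0.028], 0.55)]
punch_grip [([0.585, -0.351, 0.1], 0.55)]
punch_tip [([0.451, 0.478, -0.004], 0.54)]
hub1_center [([0.374, 0.299, 0.027], 0.51)]
beaker [([0.454, 0.478, 0.0], 0.74), ([0.584, -0.35, 0.102], 0.47)]
reagent [([0.432, -0.465, 0.0], 0.62)]
rack [([0.414, 0.136, 0.025], 0.27)]
boxes [([0.376, 0.297, 0.049], 0.71)]
1.0 [4.79540670e-05 9.81262206e-01 1.92677142e-01 1.71780539e-05]
```

View pics/scene0.png

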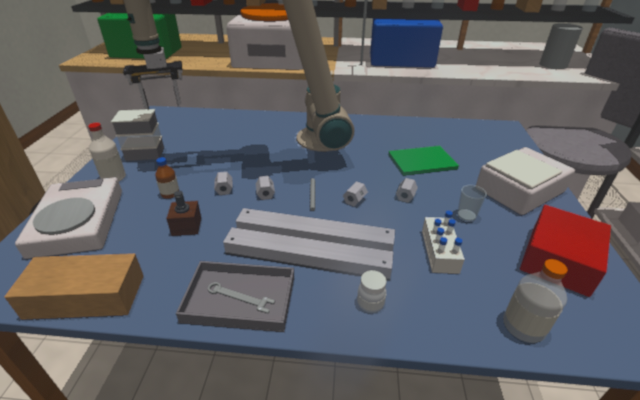

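View pics/top0.png

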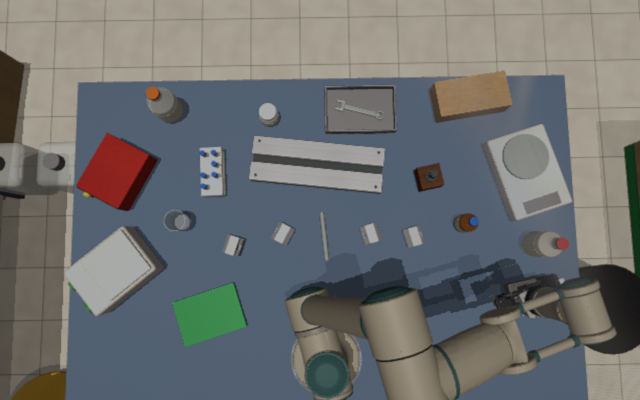

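The scene view shows four hubs in a row at about (224,183), (265,188), (355,194) and (406,190). The support is at (310,243), the stand with the punch at (184,215), the amber bottle at (166,180) and the beaker at (471,203). The top view shows the hubs at (414,237), (370,233), (284,233) and (234,245). Next I'll zoom in on the hubs and the slot.

Run:
```python
import cv2, numpy as np
t=cv2.imread("pics/top0.png"); s=cv2.imread("pics/scene0.png")
def c(im,u,v,h=20): return cv2.resize(im[v-h:v+h,u-h:u+h],(200,200),interpolation=cv2.INTER_CUBIC)
a=np.hstack([c(t,*p) for p in [(414,237),(370,233),(284,233),(234,245)]])
b=np.hstack([c(s,*p) for p in [(224,183),(265,188),(355,194),(406,190)]])
cv2.imwrite("pics/hubs.png",np.vstack([a,b]))
cv2.imwrite("pics/sup.png",cv2.resize(t[125:205,235:455],(800,290),interpolation=cv2.INTER_CUBIC))
```

```text
(no output)
```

View pics/hubs.png

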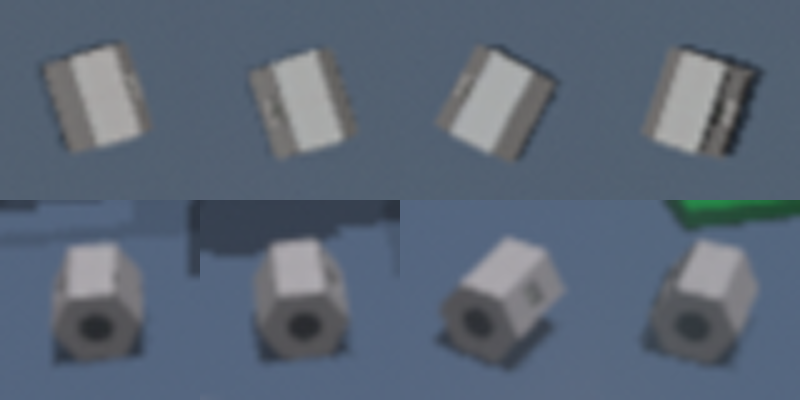

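View pics/sup.png

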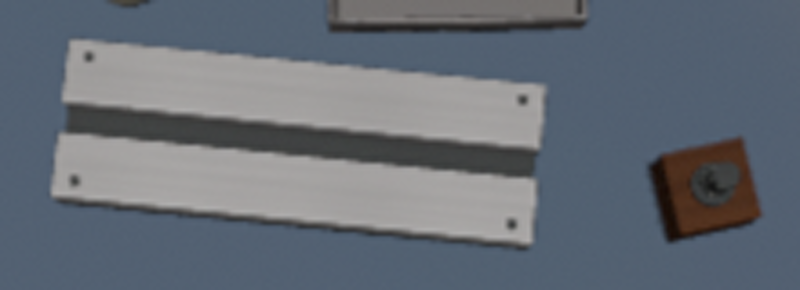

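The two upper crop rows show one upper side face per hub with a hole: A (y≈-0.30) faces -y, B faces +y, C faces +y, all plain. D (y≈+0.30) faces -y and is dark, so it likely carries the engraved lines. The slot runs nearly along y, tilted about 4°, and the punch stands upright in its block. The plan is to grip each hub by its end faces and roll it in 60° steps, picking with the tool at -30° and placing at +30°. I'll write helpers and check IK first.

```bash
cat > h.py <<'E'
from plant import r, gripper_to, inverse_kinematics as ik, vision, models, telemetry
import cv2, numpy as np
from scipy.spatial.transform import Rotation as Rn
def quat(R): return np.roll(R.as_quat(),1)
def ray(cam,u,v,z):
    c=vision.get_calibration(cam); q=np.array(c["orientation"])
    d=Rn.from_quat(np.roll(q,-1)).apply([(u-c["cx"])/c["fx"],(v-c["cy"])/c["fy"],1]); p=np.array(c["position"])
    return p+d*(z-p[2])/d[2]
def snap(cam,name=None):
    im=vision.snapshot(cam)
    if name: cv2.imwrite(f"pics/{name}.png",im[:,:,::-1])
    return im
def proj(cam,P):
    c=vision.get_calibration(cam); q=np.array(c["orientation"])
    p=Rn.from_quat(np.roll(q,-1)).inv().apply(np.array(P)-c["position"])
    return np.array([c["cx"]+c["fx"]*p[0]/p[2],c["cy"]+c["fy"]*p[1]/p[2]])
def find(im,guess,z=0.025,win=24):
    """hub near guess (world xy) in a top picture: centre xy and yaw of its axis from +x, by light-grey blob"""
    u,v=proj("top",[*guess,z]).astype(int); c=im[v-win:v+win,u-win:u+win].astype(int)
    m=((c[:,:,2]-c[:,:,0])<12).astype(np.uint8)
    n,l,s,cen=cv2.connectedComponentsWithStats(m)
    k=[i for i in range(1,n) if 120<s[i,4]<700]
    if not k: return None
    k=min(k,key=lambda i:np.hypot(*(cen[i]-win)))
    pts=np.argwhere(l==k)[:,::-1]+[u-win,v-win]
    box=cv2.boxPoints(cv2.minAreaRect(pts.astype(np.float32)))
    W=np.array([ray("top",a,b,z+0.005)[:2] for a,b in box]); e=W[1]-W[0]
    if abs(e[0])<abs(e[1]): e=W[2]-W[1]
    return W.mean(0), np.arctan(e[1]/e[0]), s[k,4]
def ori(yaw,tilt=0,flip=0):
    """tool down, closing line (tool y) along yaw; leant by tilt about the hub axis at yaw"""
    u=np.array([np.cos(yaw),np.sin(yaw),0]); y=-u if flip else u; z=np.array([0,0,-1.])
    R0=Rn.from_matrix(np.column_stack([np.cross(y,z),y,z]))
    return Rn.from_rotvec(tilt*u)*R0
def tcp(grasp,R): return np.array(grasp)-R.apply([0,0,0.006])
def go(grasp,R,**k): return r.move_l(tcp(grasp,R),quat(R),**k)
def jump(grasp,R): r.move_to(tcp(grasp,R),quat(R))
E
python3 - <<'E'
from h import *
im=snap("top")
for g in [(.39,-.3),(.405,-.151),(.414,.136),(.374,.3)]:
    f=find(im,g); print(np.round(f[0],4),np.degrees(f[1]).round(1),f[2])
    for fl in (0,1):
      for t in (-60,-30,0,30,60):
        R=ori(f[1],np.radians(t),fl); a=ik(tcp([*f[0],.025],R),quat(R)); b=ik(tcp([*f[0],.15],R),quat(R)); print(fl,t,None if a is None else np.round(a,1).tolist(),b is not None)
m=models.regions_of("support","top")[0]["pixels"]; p=np.argwhere(m)[:,::-1].astype(np.float32)
W=np.array([ray("top",a,b,.045)[:2] for a,b in cv2.boxPoints(cv2.minAreaRect(p))]);print("sup",W.mean(0),np.diff(W,axis=0).round(3).tolist())
c=W.mean(0)
for y in(-.165,.165):
  for fl in (0,1):
    for t in (-60,-30,0,30,60):
        R=ori(-.07,np.radians(t),fl); a=ik(tcp([c[0],c[1]+y,.07],R),quat(R)); b=ik(tcp([c[0],c[1]+y,.2],R),quat(R)); print(y,fl,t,None if a is None else np.round(a,1).tolist(),b is not None)
E
```

```text
[ 0.3929 -0.2952] 14.6 330
0 -60 None False
0 -30 [-0.5, 0.2, 2.3, -1.0, 0.5, 0.1] True
0 0 [-0.8, 0.3, 1.9, -0.0, 0.9, -1.0] True
0 30 [-0.9, 0.6, 1.6, 0.2, 1.5, -1.3] True
0 60 [-1.0, 0.9, 1.3, 0.3, 1.9, -1.3] True
1 -60 None False
1 -30 None False
1 0 [-0.8, 0.3, 1.9, -0.0, 0.9, 2.1] True
1 30 [-0.9, 0.6, 1.6, 0.2, 1.5, 1.9] True
1 60 [-1.0, 0.9, 1.3, 0.3, 1.9, 1.8] True
[ 0.4044 -0.1543] 15.5 322
0 -60 None False
0 -30 [-0.1, 0.2, 2.3, -0.9, 0.6, 0.4] True
0 0 [-0.5, 0.2, 2.0, -0.0, 0.9, -0.8] True
0 30 [-0.8, 0.5, 1.8, 0.3, 1.3, -1.2] True
0 60 [-0.9, 0.8, 1.6, 0.4, 1.7, -1.3] True
1 -60 None False
1 -30 None False
1 0 [-0.5, 0.2, 2.0, -0.0, 0.9, 2.3] True
1 30 [-0.8, 0.5, 1.8, 0.3, 1.3, 2.0] True
1 60 [-0.9, 0.8, 1.6, 0.4, 1.7, 1.9] True
[0.4096 0.1348] -27.0 331
0 -60 [0.6, 0.8, 1.5, -0.5, 1.7, 1.2] True
0 -30 [0.4, 0.5, 1.8, -0.3, 1.3, 1.1] True
0 0 [0.2, 0.2, 2.1, -0.0, 0.9, 0.6] True
0 30 [-0.4, 0.2, 2.3, 0.8, 0.7, -0.6] True
0 60 [-0.8, 0.6, 2.5, 1.2, 1.0, -1.6] True
1 -60 [0.6, 0.8, 1.5, -0.5, 1.7, -1.9] True
1 -30 [0.4, 0.5, 1.8, -0.3, 1.3, -2.1] True
1 0 [0.2, 0.2, 2.1,
[... 792 characters left out ...]
 0.5, 1.4, -0.7] True
-0.165 0 60 [-0.8, 0.8, 1.3, 0.7, 1.7, -0.9] True
-0.165 1 -60 [0.2, 0.7, 1.6, -1.0, 1.4, -2.4] True
-0.165 1 -30 None False
-0.165 1 0 None False
-0.165 1 30 [-0.6, 0.6, 1.4, 0.5, 1.4, 2.5] True
-0.165 1 60 [-0.8, 0.8, 1.3, 0.7, 1.7, 2.3] True
0.165 0 -60 [0.6, 0.9, 1.1, -0.8, 1.8, 0.8] True
0.165 0 -30 [0.4, 0.7, 1.3, -0.5, 1.5, 0.6] True
0.165 0 0 [0.2, 0.5, 1.5, -0.0, 1.2, 0.2] True
0.165 0 30 [-0.1, 0.5, 1.6, 0.6, 1.1, -0.4] True
0.165 0 60 [-0.4, 0.7, 1.7, 1.0, 1.4, -0.9] True
0.165 1 -60 [0.6, 0.9, 1.1, -0.8, 1.8, -2.4] True
0.165 1 -30 [0.4, 0.7, 1.3, -0.5, 1.5, -2.5] True
0.165 1 0 None False
0.165 1 30 None False
0.165 1 60 [-0.4, 0.7, 1.7, 1.0, 1.4, 2.3] True
```

```bash
cat >> h.py <<'E'
def roll(src,yaw,s,dst,dyaw,zdst,zsrc=0.027):
    """grip hub at src (xy) by its ends, roll it 60 deg (s=+-1) about its axis, lower onto dst at grasp height zdst"""
    t=np.radians(30); A=ori(yaw,-s*t); B=ori(dyaw,s*t)
    gripper_to(0.09); jump([*src,0.16],A); go([*src,zsrc],A,vel=.12)
    gripper_to(0.05,35); w=telemetry.current_opening(); print("width",round(w,4))
    go([*src,zsrc+.08 if zdst<.04 else .19],A,vel=.15)
    jump([*dst,zdst+.10],B); go([*dst,zdst+.015],B,vel=.15)
    g=go([*dst,zdst-.004],B,vel=.03,guard=5)
    e=telemetry.current_ee_pos()+B.apply([0,0,.006]); print("contact",g,np.round(e,4),"w",round(telemetry.current_opening(),4))
    gripper_to(0.09); go([*e[:2],e[2]+.1],B,vel=.2)
    return e
E
python3 - <<'E'
from h import *
S=np.array([ray("top",235+a*.275,125+b*.275,.045)[:2] for a,b in [(88,57),(522,100),(74,180),(511,223)]])
d=S[0]-S[1]+S[2]-S[3]; print("sup",S.mean(0),np.degrees(np.arctan2(-d[0],d[1])))
r.move_l([.217,-.532,.32],vel=.2)
im=snap("top")
f=find(im,(.393,-.295)); print(f)
e=roll(f[0],f[1],1,f[0]+[0,.03],f[1],.027)
print(telemetry.current_t())
jump([.35,0.45,.35],ori(0)); im=snap("top","top1"); snap("scene","scene1"); print(find(im,e[:2]),find(im,(.404,-.154)),telemetry.current_t())
s=cv2.imread("pics/scene1.png");u,v=proj("scene",[*e[:2],.025]).astype(int);tt=cv2.imread("pics/top1.png");a,b=proj("top",[*e[:2],.025]).astype(int)
k=lambda im,u,v:cv2.resize(im[v-20:v+20,u-20:u+20],(400,400),interpolation=cv2.INTER_CUBIC)
cv2.imwrite("pics/A1.png",np.hstack([k(tt,a,b),k(s,u,v)]))
E
```

```text
sup [0.63794661 0.01761034] -6.6502131118960675
(array([ 0.39265901, -0.29506394]), np.float64(0.25472311025810845), np.int32(330))
width 0.0595
contact True [ 0.393  -0.2654  0.0268] w 0.0596
9.4917
(array([ 0.3921032 , -0.26443247]), np.float64(0.2874167761534107), np.int32(323)) (array([ 0.40479685, -0.15390992]), np.float64(0.2939991449473638), np.int32(321)) 12.2917
```

View pics/A1.png

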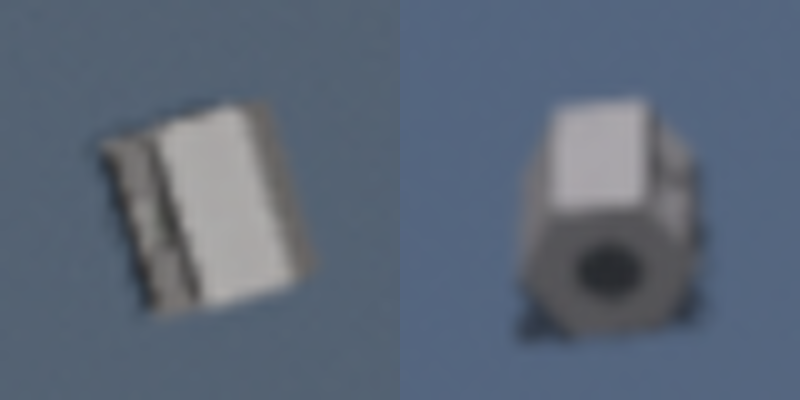

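The picture shows A's marked face, two dark lines with the hole between them at about (150,220), now on the +y side. So the reading of the faces was right. A goes onto the support next, followed by the bench rolls of B and C.

```bash
cat >> h.py <<'E'
SY=np.radians(-6.65); SC=np.array([.638,.0176])
def slot(y): return SC+y*np.array([-np.sin(SY),np.cos(SY)])
E
python3 - <<'E'
from h import *
k=lambda im,u,v:cv2.resize(im[v-20:v+20,u-20:u+20],(260,260),interpolation=cv2.INTER_CUBIC)
im=snap("top"); f=find(im,(.3925,-.265)); print(f)
e=roll(f[0],f[1],1,slot(-.165),SY,.072)
im=snap("top"); f=find(im,(.404,-.154)); print(f)
b=roll(f[0],f[1],-1,f[0],f[1],.027)
im=snap("top"); f=find(im,(.41,.135)); print(f)
c=roll(f[0],f[1],-1,f[0],f[1],.027)
jump([.25,-.5,.35],ori(0))
t=snap("top","top2"); s=snap("scene","scene2")
d=find(t,(.372,.298)); print("B,C,D",find(t,b[:2]),find(t,c[:2]),d,telemetry.current_t())
P=[[*e[:2],.07],[*b[:2],.025],[*c[:2],.025],[*d[0],.025]]
R=[np.hstack([k(im,*proj(n,p).astype(int)) for p in P]) for n,im in(("top",t),("scene",s))]
cv2.imwrite("pics/B2.png",cv2.resize(np.vstack(R)[:,:,::-1],(800,400)))
E
```

```text
(array([ 0.3921032 , -0.26443247]), np.float64(0.2874167761534107), np.int32(321))
width 0.0597
contact True [ 0.6186 -0.1466  0.071 ] w 0.0598
NoneTraceback (most recent call last):
  File "<stdin>", line 6, in <module>
TypeError: 'NoneType' object is not subscriptable
```

Run:
```python
from h import *
k=lambda im,u,v:cv2.resize(im[v-20:v+20,u-20:u+20],(260,260),interpolation=cv2.INTER_CUBIC)
park=lambda: jump([.25,-.5,.35],ori(0))
park(); im=snap("top"); f=find(im,(.404,-.154)); print(f)
b=roll(f[0],f[1],-1,f[0],f[1],.027)
park(); im=snap("top"); f=find(im,(.41,.135)); print(f)
c=roll(f[0],f[1],-1,f[0],f[1],.027)
park(); t=snap("top","top2"); s=snap("scene","scene2")
d=find(t,(.372,.298)); print("B,C,D",find(t,b[:2]),find(t,c[:2]),d,telemetry.current_t())
P=[[*slot(-.165),.07],[*b[:2],.025],[*c[:2],.025],[*d[0],.025]]
R=[np.hstack([k(im,*proj(n,p).astype(int)) for p in P]) for n,im in(("top",t),("scene",s))]
cv2.imwrite("pics/B2.png",cv2.resize(np.vstack(R)[:,:,::-1],(800,400)))
```

```text
(array([ 0.4042982 , -0.15406179]), np.float64(0.2939975503195339), np.int32(320))
width 0.0595
contact True [ 0.4047 -0.1538  0.0257] w 0.0597
(array([0.40956795, 0.13476275]), np.float64(-0.47197313427148374), np.int32(330))
width 0.0596
contact True [0.4101 0.1349 0.0278] w 0.0596
B,C,D (array([ 0.4042726 , -0.15571065]), np.float64(0.2939317547291707), np.int32(322)) (array([0.40920223, 0.13245435]), np.float64(-0.47215698037693177), np.int32(328)) (array([0.37253356, 0.29817809]), np.float64(-0.31959347289505463), np.int32(333)) 44.8
```

View pics/B2.png

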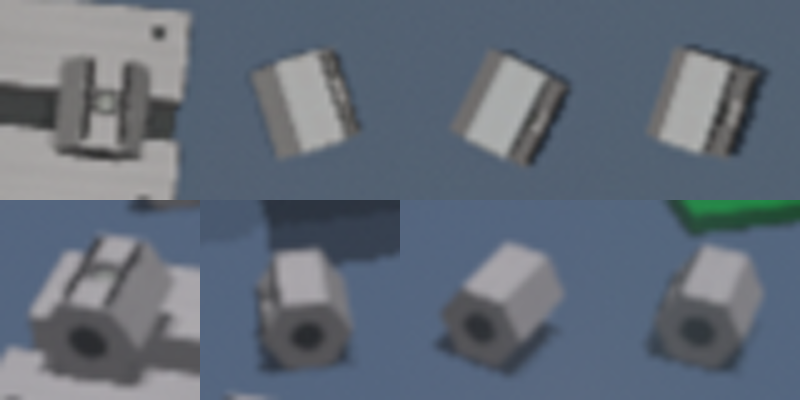

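A lies on the support with its marked face up. B, C and D now show their lines on the -y side, so one more -60° roll each takes them onto the support.

Run:
```python
from h import *
k=lambda im,u,v:cv2.resize(im[v-20:v+20,u-20:u+20],(260,260),interpolation=cv2.INTER_CUBIC)
park=lambda: jump([.25,-.5,.35],ori(0))
for g,y in (((.404,-.1555),-.055),((.409,.1325),.055),((.3725,.298),.165)):
    im=snap("top"); f=find(im,g)
    print(f)
    if f is None: park(); im=snap("top"); f=find(im,g); print(f)
    roll(f[0],f[1],-1,slot(y),SY,.072); park()
t=snap("top","top3"); s=snap("scene","scene3"); print(telemetry.current_t())
a=cv2.resize(t[125:205,235:455],(800,290),interpolation=cv2.INTER_CUBIC);b=cv2.resize(s[195:280,215:410],(690,300),interpolation=cv2.INTER_CUBIC);b=cv2.copyMakeBorder(b,0,0,0,110,0)
cv2.imwrite("pics/S3.png",np.vstack([a,b])[:,:,::-1])
for n in("top","scene"): print([(np.round(d["at"],3).tolist(),round(d["score"],2)) for d in models.mark_of("hub1_center",n)])
for n in("top","scene"): print([(np.round(d["at"],3).tolist(),round(d["score"],2)) for x in ("stand","punch_grip") for d in models.mark_of(x,n)])
```

```text
(array([ 0.4042726 , -0.15571065]), np.float64(0.2939317547291707), np.int32(322))
width 0.06
contact True [ 0.6317 -0.0368  0.0709] w 0.0595
(array([0.40920223, 0.13245435]), np.float64(-0.47215698037693177), np.int32(328))
width 0.0596
contact True [0.6446 0.0725 0.0726] w 0.0601
(array([0.3725336 , 0.29817819]), np.float64(-0.3195934644309528), np.int32(335))
width 0.0598
contact True [0.6573 0.1817 0.073 ] w 0.06
80.575
[([0.656, 0.183, 0.073], 0.57)]
[([0.659, 0.181, 0.07], 0.65)]
[([0.589, -0.352, -0.0], 0.65), ([0.629, -0.042, 0.071], 0.75), ([0.582, -0.352, 0.099], 0.55)]
[([0.586, -0.349, 0.001], 0.57), ([0.615, -0.143, 0.072], 0.5), ([0.593, -0.349, 0.095], 0.74), ([0.621, 0.372, 0.002], 0.43)]
```

View pics/S3.png

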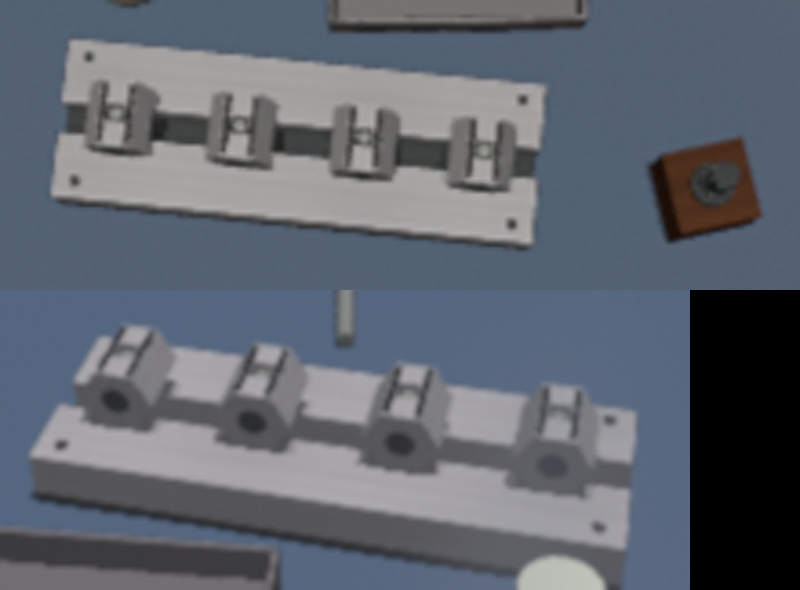

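All four hubs lie on the support with their marked faces up. In the top crop the holes are at about (117,112), (239,125), (364,137) and (484,150). Next I squeeze each hub lightly across its corners to centre it along the slot, then centre and pick up the punch.

```bash
cat >> h.py <<'E'
YS=(-.165,-.055,.055,.165); ST=np.array([.587,-.350])
def best(yaw):
    return ori(yaw)
E
python3 - <<'E'
from h import *
Q=ori(SY-np.pi/2)
for y in YS[::-1]:
    p=slot(y); gripper_to(.082); jump([*p,.16],Q); go([*p,.075],Q,vel=.15)
    gripper_to(.04,5); print("sq",y,round(telemetry.current_opening(),4)); gripper_to(.082); go([*p,.16],Q,vel=.25)
print(telemetry.current_t(),telemetry.current_joints()[5])
gripper_to(.06)
jump([*ST,.19],Q); go([*ST,.100],Q,vel=.12); gripper_to(.015,5); print("punch",telemetry.current_opening()); gripper_to(.06)
go([*ST,.16],Q,vel=.2); R=ori(SY); jump([*ST,.16],R); go([*ST,.100],R,vel=.12)
t=snap("top","top4"); gripper_to(.015,55); print("punch",telemetry.current_opening(),telemetry.current_ee_pos()); 
go([*ST,.27],R,vel=.2); print(telemetry.current_t(),telemetry.current_opening())
t=snap("top","top5"); s=snap("scene","scene5")
a=cv2.resize(t[125:205,235:455],(800,290),interpolation=cv2.INTER_CUBIC);b=s[130:290,130:430];b=cv2.resize(b,(562,300),interpolation=cv2.INTER_CUBIC);b=cv2.copyMakeBorder(b,0,0,0,238,0)
cv2.imwrite("pics/S5.png",np.vstack([a,b])[:,:,::-1])
E
```

```text
sq 0.165 0.0399
sq 0.055 0.0403
sq -0.055 0.04
sq -0.165 0.04
97.5583 1.3453876961554667
punch 0.02385580579613502
punch 0.022306378522252857 [ 0.58741975 -0.35010804  0.10618025]
105.4667 0.02307604292777652
```

View pics/S5.png

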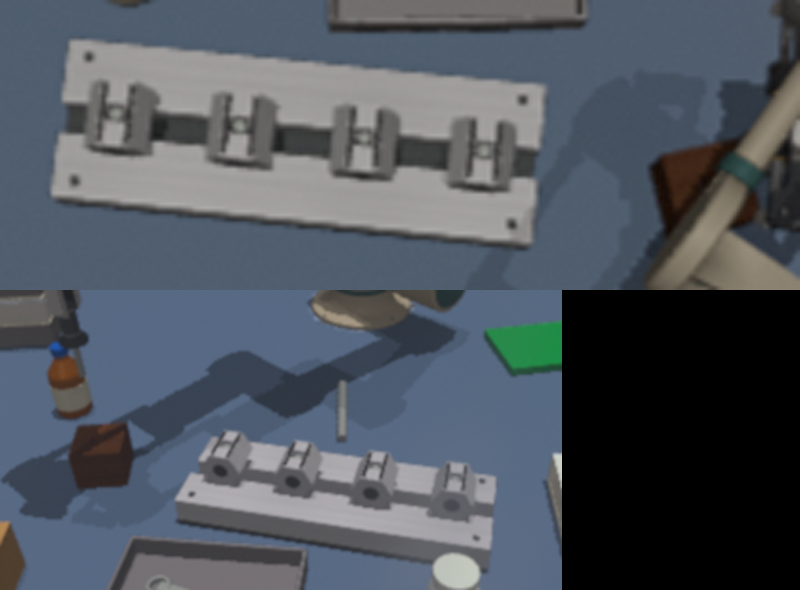

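The hubs still lie marked face up and the punch is lifted out of the stand, gripped at about 23 mm. The squeeze readings of 40 mm are odd, because the hubs measure 58 mm across the corners. So before punching I'll check the hole positions against where I expect them.

Run:
```python
from h import *
out=[]
for n in ("top","scene"):
    im=cv2.imread(f"pics/{n}5.png"); row=[]
    for y in YS:
        p=slot(y); H=14; S=7
        u,v=proj(n,[*p,.095]); u0,v0=int(u)-H,int(v)-H
        c=cv2.resize(im[v0:v0+2*H,u0:u0+2*H],None,fx=S,fy=S,interpolation=cv2.INTER_CUBIC)
        ex=np.array([np.cos(SY),np.sin(SY)]); ey=np.array([-np.sin(SY),np.cos(SY)])
        q=lambda a,b:tuple(int(k) for k in (proj(n,[*(p+a*ex+b*ey),.095])-[u0,v0]+.5)*S)
        f=[q(a,b) for a,b in((.03,.0144),(.03,-.0144),(-.03,-.0144),(-.03,.0144))]
        cv2.polylines(c,[np.array(f)],True,(0,0,255),1); cv2.polylines(c,[np.array([q(a,b) for a,b in((.008,.008),(.008,-.008),(-.008,-.008),(-.008,.008))])],True,(0,255,0),1)
        row.append(c)
    out.append(np.hstack(row))
cv2.imwrite("pics/chk.png",np.vstack(out))
```

```text
(no output)
```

View pics/chk.png

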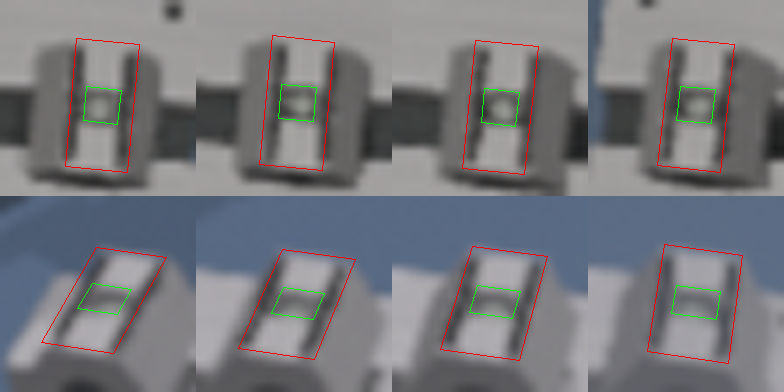

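The projected outlines (red hub face, green hole) coincide with the engraved lines and holes to about 1 mm in both cameras. I'll go ahead with punching.

```bash
cat >> h.py <<'E'
def punch(p,R):
    """drive at p (xy): tip = grasp z - .090; hub top at z .095, pin head .091, stop .061"""
    jump([*p,.20],R)
    for d in (0,.002,-.002,.004,-.004):
        q=p+d*np.array([-np.sin(SY),np.cos(SY)])
        go([*q,.195],R,vel=.1)
        if not go([*q,.0922+.09],R,vel=.04,guard=5): break
        print("blocked",d)
    else: go([*p,.22],R,vel=.1); return False
    g=go([*q,.0600+.09],R,vel=.04,guard=25); e=telemetry.current_ee_pos()
    print("tip",g,round(e[2]-.096,4),"f",np.round(telemetry.current_wrist_force(),1),"w",round(telemetry.current_opening(),4),round(telemetry.current_t(),1))
    go([*q,.21],R,vel=.2); return True
E
python3 - <<'E'
from h import *
R=ori(SY)
print(punch(slot(YS[0]),R))
E
```

```text
tip False 0.0614 f [-1.5 -0.2  4.7] w 0.0226 108.1
True
```

Run:
```python
from h import *
R=ori(SY)
for y in YS[1:]: print(punch(slot(y),R))
jump([.45,-.40,.27],R); t=snap("top","top6"); s=snap("scene","scene6")
P=[[*slot(y),.085] for y in YS]; k=lambda im,u,v,a,b:cv2.resize(im[v-15+a:v+15+a,u-15:u+15],(200,200),interpolation=cv2.INTER_CUBIC)
R2=[np.hstack([k(im,*proj(n,p).astype(int),a,0) for p in P]) for n,im,a in(("top",t,0),("scene",s,0))]
b=cv2.resize(s[150:270,100:320],(366,200),interpolation=cv2.INTER_CUBIC); b=cv2.copyMakeBorder(b,0,0,0,434,0)
cv2.imwrite("pics/P6.png",np.vstack(R2+[b])[:,:,::-1]); print(telemetry.current_t())
```

```text
tip False 0.0614 f [-0.1 -0.4  4.6] w 0.0225 110.8
True
tip False 0.0614 f [-0.8  0.5  5. ] w 0.0226 113.4
True
tip False 0.0615 f [-0.9 -0.1  5.5] w 0.0229 116.0
True
118.8083
```

View pics/P6.png

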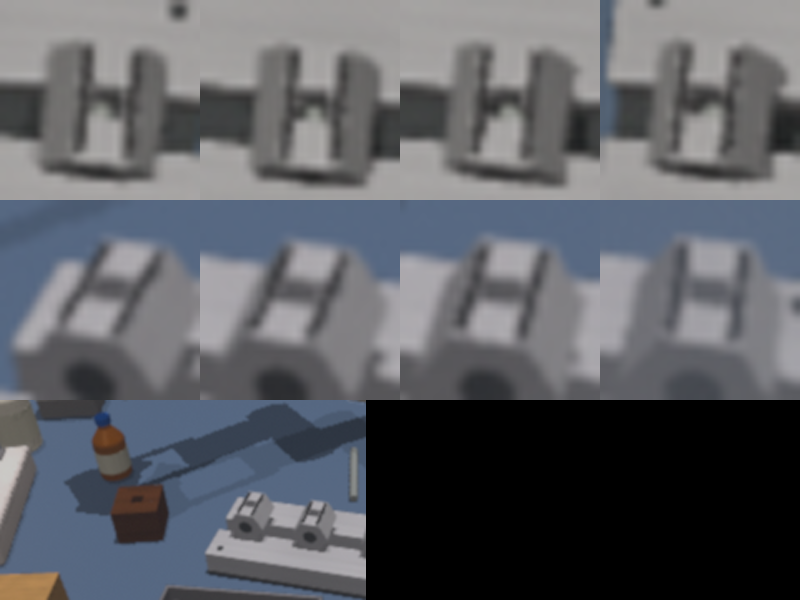

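The holes now show dark recesses, so the pins are driven. Tip depth was 61.4 mm each time, about 29.6 mm of pin travel. The punch goes back next.

Run:
```python
from h import *
R=ori(SY)
jump([*ST,.27],R); go([*ST,.165],R,vel=.15)
print("ins",go([*ST,.0995],R,vel=.06,guard=10),telemetry.current_ee_pos()-[0,0,.006])
gripper_to(.07); go([*ST,.2],R,vel=.15); jump([.25,-.45,.35],ori(0)); r.hold(.5)
t=snap("top","top7"); s=snap("scene","scene7"); print(telemetry.current_t())
for n in("top","scene"):
    print(n,[(np.round(d["at"],3).tolist(),round(d["score"],2)) for x in ("punch_grip","beaker","reagent") for d in models.mark_of(x,n)][:6])
a=t[120:260,160:500]; a=cv2.resize(a,(750,309),interpolation=cv2.INTER_CUBIC); b=cv2.resize(s[150:270,140:420],(678,290),interpolation=cv2.INTER_CUBIC)
b=cv2.copyMakeBorder(b,0,0,0,72,0); cv2.imwrite("pics/E7.png",np.vstack([a,b])[:,:,::-1])
```

```text
ins False [ 0.58675627 -0.34990714  0.10010705]
125.2417
top [([0.585, -0.351, 0.097], 0.65), ([0.59, -0.349, 0.002], 0.42), ([0.453, 0.478, -0.001], 0.86), ([0.432, -0.462, -0.001], 0.89)]
scene [([0.591, -0.35, 0.098], 0.64), ([0.453, 0.476, 0.0], 0.75), ([0.433, -0.468, 0.004], 0.89)]
```

View pics/E7.png

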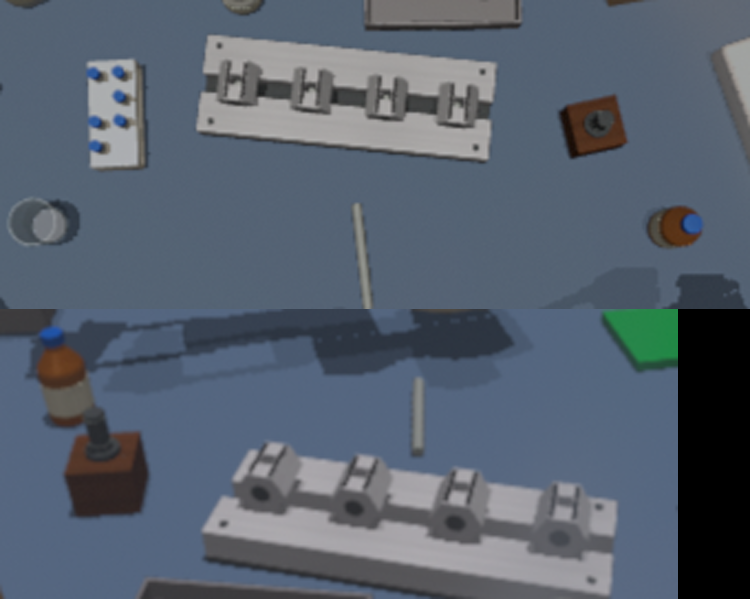

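The final view shows four hubs across the slot with marked faces up and open dark holes. The punch is upright and seated in the stand at (100,440), and the beaker and amber bottle are where they were. I'm handing the job in.

```bash
python3 -c "
from plant import r
print(r.sign_off())"
```

```text
the job is handed in; nothing more can be done
None
```

I handed the job in at about 125 s: all four hubs lie across the slot with marked faces up and pins driven about 29.6 mm (from punch-tip depth; I never felt the hard stop), the punch is upright and seated in its stand, and the beaker and amber bottle are where they stood.

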